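# Clamp a bent rod in a loose cam jig

### The job

Lay the bent steel rod in the little clamping jig, its long leg flat on the plate in the channel between fence and cam with its end up to the stop pin (a gap of a couple of millimetres is fine), and let go. Then take the T-knob and turn it clockwise until you feel the cam bite and it holds the rod firmly against the fence (some 25 N), but do not force it. The jig only stands on its feet and would spin round with the knob, so lean on the knob with about 20 N (its glides do not stand more than 40) while you turn: the jig must stay where it stands, and the tools and the other rod lying about are to be left alone.

Things in the scene. Friction and masses are not known exactly. Their poses are not given: they have to be found in the camera images.
- jig: clamping jig: a loose aluminium plate 100 x 130 x 8 mm on four slippery feet, 0.55 kg in all, plate top 12 mm above the bench. Origin on the bench under the knob's axis, z up; the plate spans x -36 to 64, y -52 to 78 mm. The rod is to lie along y between the cam and the fence on the +x side, its end towards -y at the stop pin, its bend towards +y with the short leg pointing off to +x
- stop_face (a point): the face of the stop pin (12 mm thick, 20 mm high) that the rod's end comes up to, at rod-axis height: x 26.5, y -38, z 21 mm in the jig. The rubber-faced steel fence beside it runs y -42 to 22 mm, 16 mm high above the plate, its face 35 to 37.6 mm from the knob's axis: set differently each time; the rubber yields 1 mm for 30 N. With the cam open the channel is 4 to 7 mm wider than the rod
- jig_corner (a point): point on the plate top near its corner, x 60, y 74 mm in the jig; shows whether the jig has skidded
- knob (a joint): turn of the T-knob with the cam under it, rad, grows clockwise seen from above; starts open at 0 to 0.15, limit 2.3. Turns stiffly (0.18 N m, which at a standstill may act either way) and stays where left. With the rod in, the cam meets it somewhere from 0.8 to 1.2 as the fence is set; then the clamping force rises about 15 N in 0.1 rad, the torque 0.009 N m for each N
- knob_grip (a point): on the knob's axis at mid height of its grip bar, 65 mm above the bench. The bar is black, 40 mm long, 14 mm thick, 26 mm high (52 to 78 mm above the bench), over a round 24 mm collar; with the cam open it lies along the channel, just clear of it. The point's x axis runs along the bar, y across its 14 mm; both turn with the knob
- cam: the cam: steel disc 34 mm across, 7 mm off the knob's axis, 15 to 27 mm above the bench (when open its nearest edge is 12 to 13 mm from the knob's axis towards the fence), fixed under the knob and turning with it; origin on the knob's axis at bench height
- rod: the bent steel rod to clamp, 18 mm thick, about 0.31 kg, grey, lying flat on the bench: a straight long leg of 82 mm and, past a bend of 60 degrees, a short leg of 57 mm (142 x 72 mm overall). The long leg runs from rod_bend to rod_end, along the body's x axis within 5 degrees
- rod_end (a point): centre of the end face of the rod's long leg, on its axis, 9 mm above what it lies on; axes as the rod's
- rod_mid (a point): middle of the rod's long leg, on its axis
- rod_bend (a point): where the long leg ends and the bend begins, on the axis, 82 mm from rod_end
- hammer: ball hammer with a wooden handle, 288 mm long; leave alone
- spanner: spanner, 239 mm long; leave alone
- short_rod: another bent rod, smaller and tighter bent (83 mm overall); leave alone
- marker: paint marker, 128 mm long; leave alone

How it is judged:
By the outcome, as a careful person would: the job done as asked, in the order asked, and still so for the second after the job is handed in, with the robot touching nothing.
It also fails if it takes over 64 s, if anything falls off the work surface, if the arm or the gripper's body presses on something with over 40 N, if the wrist force passes 120 N, or if a joint passes its speed limit or range.

### The arm

A 7-joint arm with a two-finger parallel gripper is mounted at the origin on a cart in front of the work surface, level with it; the furniture and walls round the work are solid. World frame = base frame: x ahead of the robot, y to its left, z up, the work surface at z = 0. Lengths are in mm, angles in rad, forces in N, time in s.
With the tool pointing down it reaches from about 400 to 875 mm from the base axis. Payload 19.3 kg.
Tool frame: the origin (TCP) lies at the very end of the fingers, on their centre line; the grasp point (between the pads) lies 19 mm behind it (grip_point_offset is the z of the grasp point in the tool frame, in mm); z points along the fingers, y is the line along which they close (so a half turn about z gives the same grasp; the last joint's range is limited). The gripper opens to 85 mm and grips with 20 to 120 N. Pads are 22 mm wide; open, the fingers measure 114 mm over their backs; the gripper's body (76 mm by 85 mm) begins 54 mm behind the grasp point. The pads swing forward as they close: fully open they stand 13 mm farther back than shut.
Start: joints at [-1.362, 0.521, -0.036, 1.599, 0.021, 1.021, -0.113], TCP at [172.021, 600.852, 231.291] pointing down, gripper open.
Joint ranges: [-2.91, 2.91], [-0.3, 2.13], [-1.5, 1.42], [0.17, 2.43], [-1.26, 4.41], [0.16, 1.93], [-2.52, 2.52]. Speed limits (rad/s): [1.89, 1.89, 2.39, 2.39, 3.01, 3.01, 3.01].

### API

Orientations are given as a 3x3 rotation matrix whose columns are the frame's x, y, z axes.
In Python, from workcell import movep, movel, goto_joints, open_gripper, clamp, wait, inverse_kinematics, read_state, camera, PlanningError, finish_job, grip_point_offset gives the robot as it stands. Calls block until the motion is done:
- movep(position, orientation): joint-space move of the TCP to a pose.
- movel(position, frame=None, max_speed=150, guard=None): straight line of the TCP; frame=None keeps the orientation; max_speed is the mean speed in mm/s. With guard (N) it stops when the force on the tool has changed by that much, and returns True; else False.
- goto_joints(angles): joint-space move.
- open_gripper() and clamp(): open the fingers fully, or close them until they stop; the grip force is fixed at half the most.
- wait(seconds).
- inverse_kinematics(position, orientation): joint angles nearest the present ones, or None.
- read_state(): the state.
- camera(name): name is "side" or "top"; returns a dict with "image" (420x560x3 uint8, blue, green, red), "range_z" (420x560 float32, mm along the optical axis (not along the pixel's ray), 0 where there is no reading), "fx", "fy", "cx", "cy" (pixels), "cam_to_world" (4x4, takes a point from camera to world coordinates). Camera axes: x right, y up, looking along -z (the intrinsics and any distortion apply to the point x, -y, -z); pixel columns grow to the right and rows downward; lengths in mm; the calibration is good to about 2 mm. A picture is of the moment at which its call begins.
A pose or a line that the arm cannot do raises PlanningError and nothing moves.
- finish_job(): hands the job in; it is judged then, once.
The state is a dict: "time": time; "qpos": joint angles; "qvel": joint speeds; "joint_efforts": joint torques, N m; "eef_pos": TCP position; "tool_rot": TCP orientation; "ft_force": force on the tool from outside, world axes, zero at the start; "torque": the same for the moment, N m; "finger_gap": finger opening in mm; "gripper_force": force on a finger pad.
Only numpy, scipy, OpenCV 4.12 (cv2) and the standard library are available. Lean on these libraries where they do the work, as an engineer would, in place of code of your own. Each camera call takes 0.05 s, during which the arm holds its last target. There are 200 camera calls.

## Working session

There is one attempt and no reset: what is moved stays moved. The work goes in short steps, each a Python script; the robot and the scene stay as the last script left them, time stands still between calls to the robot, and variables do not carry over. Pictures are saved under pics/ and viewed, at most 10 in all, crops included, and the job is handed in when it is done.

```bash
ls; mkdir -p pics
python3 - <<'E'
from workcell import *
import cv2,numpy as np
for n in("top","side"):
    c=camera(n); cv2.imwrite(f"pics/{n}0.png",c["image"]); np.savez(f"{n}0.npz",**{k:c[k] for k in c})
    print(n,{k:c[k] for k in c if k not in("image","range_z")}, c["image"].shape)
s=read_state();print(s["time"],s["eef_pos"],s["tool_rot"],s["finger_gap"],grip_point_offset,s["ft_force"])
E
```

```text
pics
top {'fx': 522.4947560621933, 'fy': 522.4947560621933, 'cx': 285.4382785715621, 'cy': 206.93080227558355, 'cam_to_world': array([[-2.32239636e-02,  9.94959854e-01, -9.75476103e-02,
         4.58534033e+02],
       [-9.99236610e-01, -2.61677532e-02, -2.90076739e-02,
         5.67119555e+00],
       [-3.14140728e-02,  9.67994703e-02,  9.94808031e-01,
         1.18347165e+03],
       [ 0.00000000e+00,  0.00000000e+00,  0.00000000e+00,
         1.00000000e+00]])} (420, 560, 3)
side {'fx': 415.78727508764507, 'fy': 415.78727508764507, 'cx': 278.5692606325729, 'cy': 204.23241806295152, 'cam_to_world': array([[ 9.92107505e-01,  5.31415373e-02, -1.13572334e-01,
         4.23491548e+02],
       [-1.25031466e-01,  4.87724890e-01, -8.63997433e-01,
        -8.93554197e+02],
       [ 9.47790251e-03,  8.71378453e-01,  4.90519889e-01,
         6.19494889e+02],
       [ 0.00000000e+00,  0.00000000e+00,  0.00000000e+00,
         1.00000000e+00]])} (420, 560, 3)
0.1 [171.94044179 600.59515548 230.80321352] [[-9.61394987e-01  2.75172016e-01 -2.02941969e-04]
 [ 2.75172082e-01  9.61394511e-01 -9.59212463e-04]
 [-6.88411319e-05 -9.78026017e-04 -9.99999519e-01]] 85.50529925769263 -18.700000000000003 [-0.88201375 -0.15759649 -0.23136377]
```

View pics/top0.png

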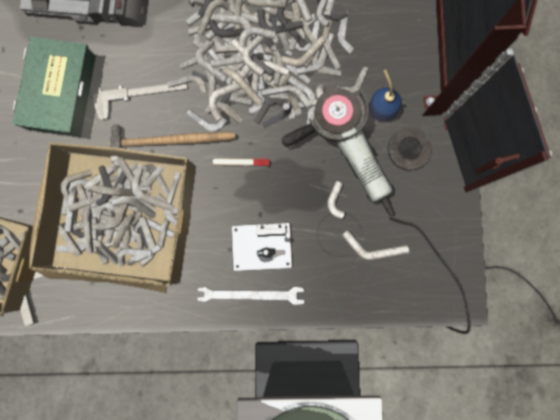

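View pics/side0.png

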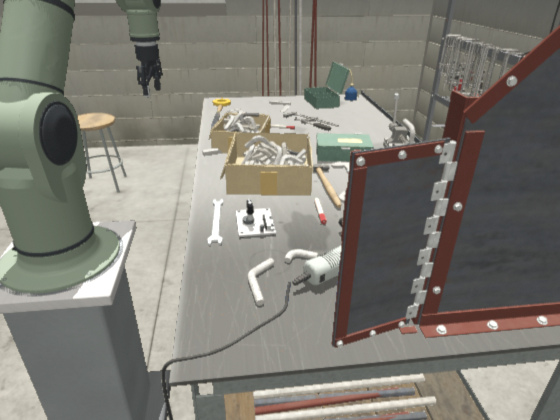

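```bash
cat > h.py <<'E'
import numpy as np,cv2
def px2w(c,u,v,z):
    "pixel -> world point on the plane at height z"
    T=c["cam_to_world"]; d=T[:3,:3]@np.array([(u-c["cx"])/c["fx"],-(v-c["cy"])/c["fy"],-1.])
    return T[:3,3]+d*(z-T[2,3])/d[2]
E
python3 - <<'E'
import numpy as np,cv2
i=np.load("top0.npz")["image"]
a=cv2.resize(i[215:275,225:300],None,fx=8,fy=8,interpolation=cv2.INTER_CUBIC)
cv2.imwrite("pics/jig0.png",a)
a=cv2.resize(i[225:270,335:415],None,fx=8,fy=8,interpolation=cv2.INTER_CUBIC)
cv2.imwrite("pics/rod0.png",a)
E
```

```text
(no output)
```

View pics/jig0.png

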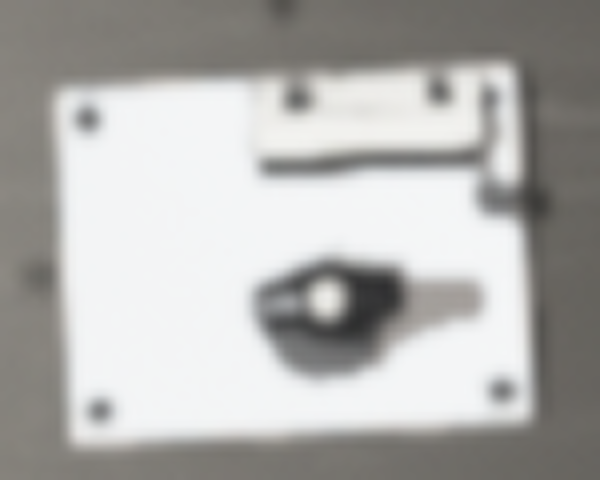

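View pics/rod0.png

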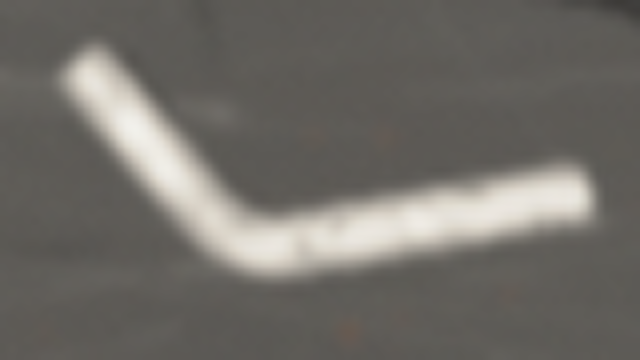

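```bash
cat >> h.py <<'E'
def rodfit(c,box,z=9,thr=150):
    "bright rod in box (u0,v0,u1,v1): world end point, unit axis (bend->end) of the long leg, from mask"
    u0,v0,u1,v1=box; g=cv2.cvtColor(c["image"][v0:v1,u0:u1],cv2.COLOR_BGR2GRAY)
    m=cv2.resize(g,None,fx=8,fy=8,interpolation=cv2.INTER_CUBIC)>thr
    return m
E
python3 - <<'E'
from h import *
c=np.load("top0.npz"); i=c["image"]
g=cv2.cvtColor(i,cv2.COLOR_BGR2GRAY)
# jig
def up(u0,v0,u1,v1): return cv2.resize(g[v0:v1,u0:u1],None,fx=8,fy=8,interpolation=cv2.INTER_CUBIC)
P=lambda U,V,u0,v0,z:px2w(c,(U+.5)/8-.5+u0,(V+.5)/8-.5+v0,z)
a=up(225,215,300,275); m=(a>165).astype(np.uint8)
cs,_=cv2.findContours(m,0,2); k=max(cs,key=cv2.contourArea)
r=cv2.minAreaRect(k); b=cv2.boxPoints(r); print(b)
W=np.array([P(*q,225,215,12) for q in b])
print(np.round(W,1)); ctr=W.mean(0)
# edges lengths
print([round(np.linalg.norm(W[j]-W[j-1]),1) for j in range(4)])
# order: jig (-36,78)=top... image left=+y, up=+x
J=np.array([[64,78],[64,-52],[-36,-52],[-36,78]],float)
img=np.array([[54,85],[518,62],[535,422],[70,443]])
Wm=np.array([W[np.argmin(np.linalg.norm(b-q,axis=1))][:2] for q in img])
A=J-J.mean(0);B=Wm-Wm.mean(0)
th=np.arctan2((A[:,0]*B[:,1]-A[:,1]*B[:,0]).sum(),(A*B).sum())
R=np.array([[np.cos(th),-np.sin(th)],[np.sin(th),np.cos(th)]]); t=Wm.mean(0)-R@J.mean(0)
print("jig",th,t,"res",np.round((J@R.T+t)-Wm,1))
inv=lambda w:np.round(R.T@(w[:2]-t),1)
print("knob top px",inv(P(326,299,225,215,80)),"fence face bottom/top",inv(P(300,172,225,215,12)),inv(P(300,155,225,215,28)),inv(P(450,148,225,215,28)),"pin",inv(P(510,188,225,215,32)))
# rod
a=up(335,225,415,270); m=(a>150)
cs=np.arange(330,560); v=[np.mean(np.nonzero(m[:,x])[0]) for x in cs]
p=np.polyfit(cs,v,1); print(p,[np.ptp(np.nonzero(m[:,x])[0]) for x in(340,450,540)])
xe=max(x for x in range(640) if m[int(np.polyval(p,min(x,600))),x]); print(xe)
E_=P(xe,np.polyval(p,xe),335,225,9);M=P(330,np.polyval(p,330),335,225,9);d=(M-E_)/np.linalg.norm(M-E_)
print("end",E_,"dir",d,np.arctan2(d[1],d[0]))
E
```

```text
[[ 47.032986  84.05759 ]
 [515.1962    57.79097 ]
 [535.7835   424.72827 ]
 [ 67.62024  450.99487 ]]
[[535.6 164.7  12. ]
 [539.7  32.7  12. ]
 [437.2  29.4  12. ]
 [432.8 160.3  12. ]]
[np.float64(102.9), np.float64(132.1), np.float64(102.5), np.float64(131.0)]
jig 0.0340276754801221 [472.77163113  83.31919729] res [[-1.5 -1.3]
 [-1.2  0.8]
 [ 1.4  0.7]
 [ 1.3 -0.3]]
knob top px [-0.2 -0.8] fence face bottom/top [36.7  9.3] [40.6  7.8] [ 40.1 -33.8] pin [ 28.  -49.8]
[-1.8078356e-01  2.9742351e+02] [np.int64(58), np.int64(56), np.int64(53)]
591
end [ 473.81709498 -231.74381946    9.        ] dir [-0.15441248  0.98800647  0.        ] 1.725829101005542
```

```bash
cat >> h.py <<'E'
def tool(ang):
    "tool down, tool x axis along world yaw ang"
    x=np.array([np.cos(ang),np.sin(ang),0]); z=np.array([0,0,-1.]); return np.column_stack([x,np.cross(z,x),z])
E
python3 - <<'E'
from h import *; from workcell import *
E_=np.array([473.8,-231.7]); d=np.array([-.1544,.988]); g=E_+74*d; print(g)
for a in (1.7258,1.7258-np.pi):
    q=inverse_kinematics([*g,120],tool(a)); q2=inverse_kinematics([472.8,83.3,100],tool(a-.12)); q3=inverse_kinematics([472.8,83.3,56],tool(a-.12-1.5))
    for k in(q,q2,q3): print(None if k is None else np.round(k,2))
E
```

```text
[ 462.3744 -158.588 ]
[-0.28  0.58  0.67  2.07 -0.57  0.67  0.93]
[-0.57  0.53  0.36  2.1  -0.34  0.57  0.07]
[-0.61  0.64  0.42  2.12 -0.55  0.49 -1.24]
[-0.55  0.91  1.22  2.08 -1.07  1.   -1.72]
[ 0.57  0.87 -1.28  2.04  1.    1.06  1.97]
[-0.28  0.58 -0.03  2.1   0.03  0.46  1.35]
```

Run:
```python
from h import *; from workcell import *
g=[462.4,-158.6]; R=tool(1.7258)
movep([*g,110],R)
print(movel([*g,20],max_speed=120), movel([*g,2.5],max_speed=40,guard=8))
s=read_state();print(s["eef_pos"],s["ft_force"])
clamp(); s=read_state();print(s["time"],s["eef_pos"],s["finger_gap"],s["gripper_force"],s["ft_force"])
movel([*g,70])
s=read_state();print(s["time"],s["eef_pos"],s["finger_gap"],s["ft_force"])
c=camera("top"); np.savez("top1.npz",**c); d=camera("side"); np.savez("side1.npz",**d)
a=cv2.resize(c["image"][215:285,330:430],None,fx=5,fy=5,interpolation=cv2.INTER_CUBIC)
b=cv2.resize(d["image"][190:330,200:340],None,fx=2.5,fy=2.5,interpolation=cv2.INTER_CUBIC)
b=b[:350]; o=np.zeros((350,850,3),np.uint8); o[:,:500]=a; o[:,500:]=b
cv2.imwrite("pics/g1.png",o[:,:800])
```

```text
False False
[ 462.28093062 -158.71701159    2.4162454 ] [ 0.14545476  0.71761702 -0.06270732]
5.1167 [ 462.60577316 -158.5472606     2.76873892] 15.449028025989199 58.396934643387794 [-0.38797925  0.69579461  7.16080209]
5.7167 [ 462.29270497 -158.19504869   69.49159802] 15.577481993854889 [-0.18401939 -1.06144272 -3.49746302]
```

View pics/g1.png

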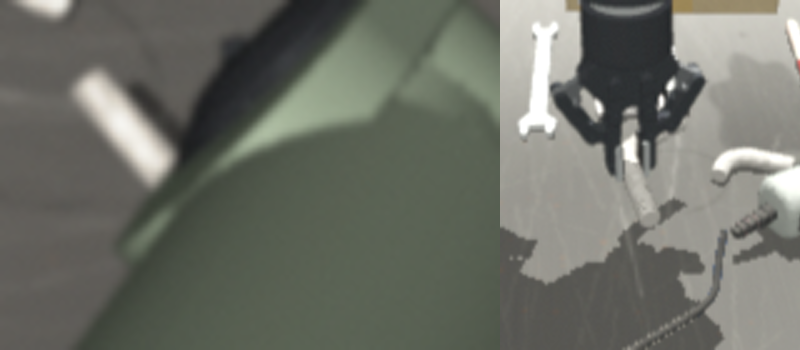

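Run:
```python
from h import *
def pts(c,u0,v0,u1,v1):
    U,V=np.meshgrid(np.arange(u0,u1),np.arange(v0,v1)); Z=c["range_z"][v0:v1,u0:u1]
    p=np.stack([(U-c["cx"])/c["fx"]*Z,-(V-c["cy"])/c["fy"]*Z,-Z],-1)
    T=c["cam_to_world"]; return p@T[:3,:3].T+T[:3,3]
def slices(p,lo,hi):
    q=p.reshape(-1,3); q=q[(q[:,2]>lo)&(q[:,2]<hi)&(abs(q[:,0]-470)<40)]
    for y in range(-250,-150,8):
        s=q[(q[:,1]>=y)&(q[:,1]<y+8)]
        if len(s): print(y+4,len(s),"x",s[:,0].min().round(1),s[:,0].mean().round(1),s[:,0].max().round(1),"ztop",s[:,2].max().round(1),"zmean",s[:,2].mean().round(1))
    print("ymin",np.sort(q[:,1])[:4])
c=np.load("side0.npz"); print("before"); slices(pts(c,235,250,290,315),5,30)
c=np.load("side1.npz"); print("after"); slices(pts(c,235,235,275,290),45,100)
```

```text
before
-238 1 x 468.9 468.9 468.9 ztop 15.1 zmean 15.1
-230 44 x 464.7 471.9 480.0 ztop 17.5 zmean 11.8
-222 23 x 463.1 469.6 478.4 ztop 19.0 zmean 14.8
-214 21 x 461.7 468.2 478.9 ztop 18.0 zmean 15.1
-206 20 x 460.3 468.4 477.4 ztop 17.7 zmean 14.6
-198 21 x 458.8 464.9 476.0 ztop 17.3 zmean 14.7
-190 20 x 457.2 465.8 474.6 ztop 17.9 zmean 14.7
-182 21 x 455.7 464.1 473.4 ztop 17.7 zmean 14.0
-174 20 x 455.9 462.9 471.6 ztop 18.2 zmean 15.0
-166 18 x 454.1 461.2 470.3 ztop 18.3 zmean 14.6
-158 18 x 452.5 459.9 468.5 ztop 18.1 zmean 14.8
-150 17 x 452.9 459.2 468.8 ztop 17.7 zmean 15.0
ymin [-269.30945429 -268.5775829  -268.2116329  -267.99253668]
after
-238 1 x 465.7 465.7 465.7 ztop 74.6 zmean 74.6
-230 56 x 464.2 472.5 480.6 ztop 84.5 zmean 76.4
-222 23 x 462.8 470.1 479.3 ztop 83.8 zmean 80.6
-214 21 x 461.3 468.7 477.8 ztop 84.5 zmean 81.1
-206 22 x 461.6 468.3 476.6 ztop 84.1 zmean 81.3
-198 21 x 459.9 465.4 475.0 ztop 84.5 zmean 81.4
-190 18 x 458.4 465.1 473.4 ztop 84.4 zmean 80.7
-182 23 x 456.9 463.6 473.9 ztop 84.8 zmean 80.9
-174 70 x 443.0 456.1 477.3 ztop 99.7 zmean 85.3
-166 92 x 441.3 464.8 482.5 ztop 99.8 zmean 86.0
-158 26 x 441.2 466.9 482.6 ztop 99.6 zmean 84.8
-150 19 x 459.2 465.0 468.4 ztop 98.9 zmean 85.3
ymin [-234.84184355 -233.26040033 -232.61121888 -232.46359001]
```

Run:
```python
from h import *
c=np.load("top0.npz"); g=cv2.cvtColor(c["image"],cv2.COLOR_BGR2GRAY)
a=cv2.resize(g[215:275,225:300],None,fx=8,fy=8,interpolation=cv2.INTER_CUBIC); m=a>165
P=lambda U,V,z=12:px2w(c,(U+.5)/8-.5+225,(V+.5)/8-.5+215,z)[:2]
col=lambda x,f:f(np.nonzero(m[:,x])[0]); row=lambda y,f:f(np.nonzero(m[y])[0])
e={"bottom":[P(x,col(x,max)) for x in range(110,500,8)],"top":[P(x,col(x,min)) for x in range(75,240,8)],
"left":[P(row(y,min),y) for y in range(110,410,8)],"right":[P(row(y,max),y) for y in range(240,390,8)]}
for k,p in e.items():
    p=np.array(p); vx,vy,x0,y0=cv2.fitLine(p.astype(np.float32),2,0,.01,.01).ravel()
    th=np.arctan2(vy,vx); th=(th+np.pi/4)%(np.pi/2)-np.pi/4
    print(k,round(float(th),4),np.round(p.mean(0),1))
    n=np.array([np.cos(.03),np.sin(.03)]);t=np.array([-n[1],n[0]]);print("   along jigx,jigy:",np.round([p.mean(0)@n,p.mean(0)@t],1))
```

```text
bottom 0.031 [435.7  94.7]
   along jigx,jigy: [438.3  81.6]
top 0.0355 [536.  134.2]
   along jigx,jigy: [539.8 118.1]
left 0.0339 [486.7 162.1]
   along jigx,jigy: [491.3 147.4]
right 0.0269 [468.5  30.8]
   along jigx,jigy: [469.2  16.7]
```

```bash
cat >> h.py <<'E'
YAW=.032; O=np.array([472.8,83.3])
def J(x,y): c,s=np.cos(YAW),np.sin(YAW); return O+np.array([c*x-s*y,s*x+c*y])
def Ji(w): c,s=np.cos(YAW),np.sin(YAW); d=np.asarray(w)[...,:2]-O; return np.stack([c*d[...,0]+s*d[...,1],-s*d[...,0]+c*d[...,1]],-1)
def cloud(c,u0,v0,u1,v1):
    U,V=np.meshgrid(np.arange(u0,u1),np.arange(v0,v1)); Z=c["range_z"][v0:v1,u0:u1]
    p=np.stack([(U-c["cx"])/c["fx"]*Z,-(V-c["cy"])/c["fy"]*Z,-Z],-1)
    T=c["cam_to_world"]; q=(p@T[:3,:3].T+T[:3,3]).reshape(-1,3); q[:,:2]=Ji(q); return q
E
python3 - <<'E'
from h import *; from workcell import *
p=J(24.5,37.8); R=tool(np.pi/2+YAW)
movel([462.4,-158.6,110]); movep([*p,110],R); movel([*p,42],max_speed=100)
s=read_state();print(s["time"],s["eef_pos"],Ji(s["eef_pos"]))
c=camera("side"); np.savez("side2.npz",**c)
d=np.load("side0.npz")
cv2.imwrite("pics/s2.png",cv2.resize(np.hstack([c["image"][170:250,210:300],d["image"][170:250,210:300]]),None,fx=4,fy=4,interpolation=cv2.INTER_CUBIC))
q=cloud(c,210,170,300,250); r=q[(q[:,2]>45)&(q[:,2]<62)&(abs(q[:,0]-24)<14)]
for y in range(-48,30,8):
    k=r[(r[:,1]>=y)&(r[:,1]<y+8)]
    if len(k): print(y+4,len(k),k[:,0].min().round(1),k[:,0].max().round(1),k[:,2].max().round(1))
q=cloud(d,210,170,300,250)
for n,sel in{"fence":(q[:,2]>24)&(q[:,2]<31)&(q[:,0]>33)&(q[:,0]<60),"pin":(q[:,2]>20)&(q[:,2]<35)&(abs(q[:,0]-26)<9)&(q[:,1]<-33),"knob":(q[:,2]>70)&(q[:,2]<85),"plate":(abs(q[:,2]-12)<2)}.items():
    k=q[sel]; print(n,len(k),k.min(0).round(1),k.mean(0).round(1),k.max(0).round(1))
E
```

```text
8.1583 [496.39817738 121.67602658  42.38467505] [24.81391942 37.60136692]
-36 25 16.1 32.1 56.5
-28 12 17.0 32.7 57.6
-20 9 17.5 31.4 56.7
-12 10 16.0 32.6 58.3
-4 9 16.7 30.8 56.1
4 9 17.7 31.7 57.6
12 9 16.2 32.4 57.5
20 16 11.3 36.9 61.4
28 23 11.8 37.4 61.9
fence 90 [ 33.9 -46.7  24. ] [44.1 25.  26.5] [ 58.1 186.1  30.7]
pin 21 [ 21.8 -54.5  21.3] [ 25.8 -49.2  27.8] [ 30.6 -38.1  32.6]
knob 401 [-64.9 -24.3  70. ] [ 47.7 156.8  77.1] [168.6 220.2  84.9]
plate 489 [-56.3 -56.3  10. ] [16.3 33.5 11.4] [169.9 200.1  14. ]
```

View pics/s2.png

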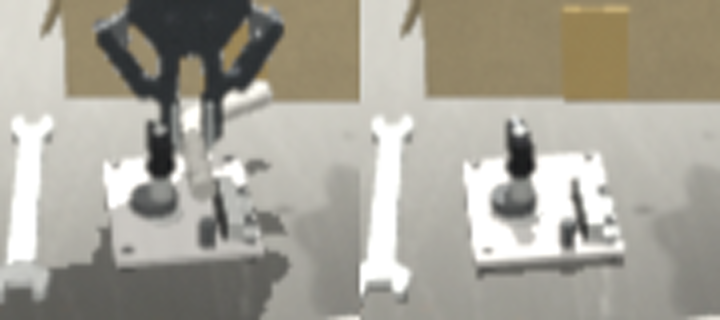

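Run:
```python
from h import *; from workcell import *
q=cloud(np.load("side2.npz"),210,170,300,250); r=q[(q[:,2]>45)&(q[:,2]<62)&(abs(q[:,0]-24)<14)]; print("end y",np.sort(r[:,1])[:8].round(1))
p=J(24.2,37.9)
print(movel([*p,20],max_speed=50,guard=4)); 
s=read_state(); print(s["eef_pos"],s["ft_force"])
print(movel([*p,14],max_speed=15,guard=2.5))
s=read_state(); print(s["time"],s["eef_pos"],Ji(s["eef_pos"]),s["ft_force"])
c=camera("side"); np.savez("side3.npz",**c)
cv2.imwrite("pics/s3.png",cv2.resize(c["image"][170:250,210:300],None,fx=7,fy=7,interpolation=cv2.INTER_CUBIC))
q=cloud(c,210,170,300,250); r=q[(q[:,2]>17)&(q[:,2]<34)&(abs(q[:,0]-24)<12)]
for y in range(-56,30,6):
    k=r[(r[:,1]>=y)&(r[:,1]<y+6)]
    if len(k): print(y+3,len(k),k[:,0].min().round(1),k[:,0].max().round(1),k[:,2].max().round(1))
```

```text
end y [-38.8 -38.6 -38.5 -37.2 -37.  -37.  -37.  -36.7]
False
[495.76450108 121.76996459  19.88457157] [ 0.71725732  0.84723962 -2.82086759]
True
9.1917 [495.8475547  122.09340972  14.71287643] [24.27693262 38.0361533 ] [-1.05811507  0.5256691   9.20907629]
-53 13 21.8 30.1 31.8
-47 10 22.1 30.4 31.5
-41 3 23.1 28.5 31.2
-35 13 16.1 35.0 29.3
-29 9 16.1 35.7 29.8
-23 9 16.8 35.9 27.9
-17 7 17.6 31.4 29.7
-11 7 15.6 32.3 28.2
-5 10 16.5 35.7 29.4
1 7 17.1 31.2 29.2
7 7 17.5 31.9 29.2
13 8 15.4 29.6 30.3
19 7 18.9 35.6 28.7
25 17 13.9 33.9 32.3
31 7 17.9 34.4 29.9
```

View pics/s3.png

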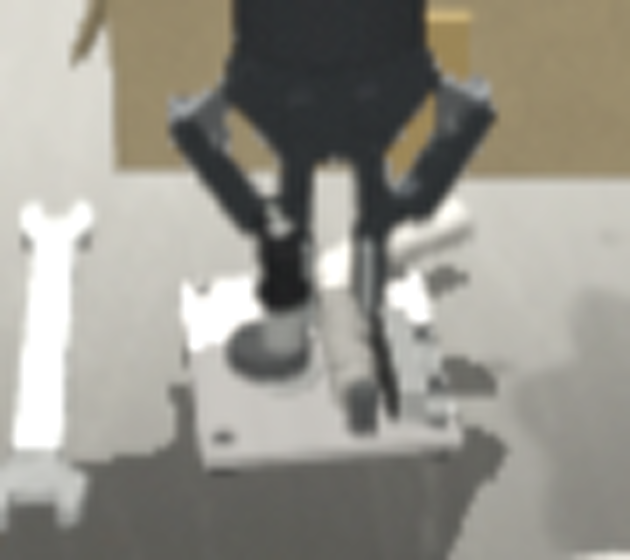

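Run:
```python
from h import *; from workcell import *
p=J(24.2,37.9)
movel([*p,14.6],max_speed=15); s=read_state(); print(s["eef_pos"],s["ft_force"])
open_gripper(); movel([*p,120]);
c=camera("side"); np.savez("side4.npz",**c)
s=read_state(); print(s["time"],s["eef_pos"],s["ft_force"],s["torque"])
cv2.imwrite("pics/s4.png",cv2.resize(c["image"][170:250,210:300],None,fx=7,fy=7,interpolation=cv2.INTER_CUBIC))
d=np.load("side0.npz")
q=cloud(c,210,170,300,250); r=q[(q[:,2]>17)&(q[:,2]<34)&(abs(q[:,0]-24)<12)]
for y in range(-56,60,6):
    k=r[(r[:,1]>=y)&(r[:,1]<y+6)]
    if len(k): print(y+3,len(k),k[:,0].min().round(1),k[:,0].max().round(1),k[:,2].max().round(1))
for z in(d,c):
    q=cloud(z,225,185,270,235); k=q[(q[:,2]>56)&(q[:,2]<80)&(np.hypot(q[:,0],q[:,1])<30)]; print("knob",len(k),k.min(0).round(1),k.mean(0).round(1),k.max(0).round(1))
    k=k[:,:2]; print(np.polyfit(k[:,1],k[:,0],1))
    pl=cloud(z,200,170,310,255); k=pl[(abs(pl[:,2]-12)<2.5)&(pl[:,0]>-45)&(pl[:,0]<75)&(pl[:,1]>-60)&(pl[:,1]<85)];print("plate",k.min(0).round(1),k.max(0).round(1))
```

```text
[495.93166782 122.05401479  14.75181717] [-1.34626648  0.39968538  6.52235228]
11.0667 [495.34872556 121.86891387 119.20932735] [-0.8487514  -0.13857935 -0.26456214] [-0.02706041  0.01717916  0.00597315]
-53 16 21.9 30.0 30.8
-47 7 22.1 30.9 31.0
-41 3 23.2 28.7 30.7
-35 14 15.8 32.3 29.7
-29 6 19.0 35.8 27.8
-23 7 16.9 30.5 29.1
-17 9 17.5 31.4 28.7
-11 9 15.4 32.5 29.2
-5 10 16.5 35.6 30.5
1 6 17.0 30.9 28.9
7 9 17.6 31.8 29.1
13 7 15.4 35.5 28.7
19 7 16.4 35.7 28.0
25 10 16.9 31.0 28.6
31 6 17.6 31.8 29.1
37 7 18.1 32.4 31.7
43 6 16.0 30.5 29.2
49 7 16.6 34.0 30.8
55 10 17.2 34.8 30.8
61 7 20.6 35.5 29.6
knob 78 [ -8.3 -24.9  56.2] [ -0.9 -10.1  70.2] [ 7.9 17.2 78. ]
[-0.12545285 -2.21548762]
plate [-36.3 -58.2   9.5] [62.6 74.5 14.1]
knob 80 [ -8.2 -24.8  56.5] [ -1.  -11.   70.2] [ 7.8 14.8 78.7]
[-0.13775468 -2.53703684]
plate [-36.3 -56.6   9.5] [70.2 81.3 14.4]
```

View pics/s4.png

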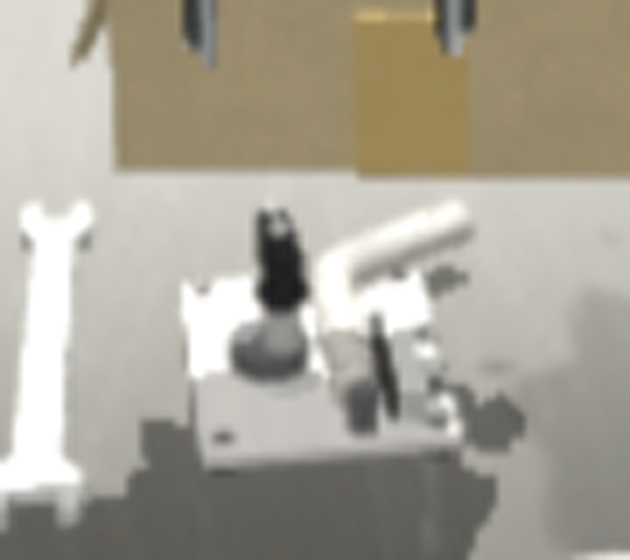

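Run:
```python
from h import *; from workcell import *
movep([400,-230,200],tool(np.pi/2+YAW))
cs=[camera("top") for _ in range(6)]
im=np.mean([c["image"].astype(float) for c in cs],0); c=cs[0]; c["image"]=im.astype(np.uint8); np.savez("top5.npz",**c)
o=cv2.resize(im[212:278,215:300].astype(np.float32),None,fx=9,fy=9,interpolation=cv2.INTER_CUBIC)
cv2.imwrite("pics/t5.png",o)
g=cv2.cvtColor(im.astype(np.float32),cv2.COLOR_BGR2GRAY)
np.set_printoptions(linewidth=200); print(g[244:266,254:282].astype(int)); print(read_state()["time"])
```

```text
[[210 206 202 195 190 192 195 194 191 185 182 182 187 197 205 205 200 198 197 193 188 187 188 189 188 184 180 178]
 [201 198 195 192 189 189 190 188 185 181 175 166 169 190 214 221 220 221 222 221 220 221 222 222 222 221 220 221]
 [224 224 223 222 222 221 220 217 208 198 183 163 163 187 217 224 226 229 231 232 233 235 239 241 241 241 241 241]
 [241 241 240 240 239 238 234 225 209 189 166 140 138 155 178 190 195 202 207 211 217 228 240 244 245 245 245 245]
 [245 245 244 243 239 234 222 198 167 141 119 102  98 103 113 122 130 136 140 146 163 200 230 239 240 240 241 241]
 [245 244 241 232 219 200 172 138 108  96 104 118 115  94  73  68  73  76  78  85 110 159 203 219 221 221 221 221]
 [245 241 227 197 162 139 116  92  82 108 153 183 178 139  89  58  54  53  52  55  78 124 164 180 182 182 182 182]
 [244 237 207 155 123 117 116 110 104 142 199 224 219 175 110  65  54  53  52  51  66 108 147 162 164 164 164 164]
 [244 235 199 151 136 142 151 147 129 157 214 232 226 184 116  67  55  55  53  52  66 106 145 160 162 162 162 161]
 [244 235 201 157 143 144 147 142 121 140 192 220 212 165 102  61
[... 856 characters left out ...]
[245 245 245 245 244 238 224 199 175 160 151 152 156 158 163 181 208 222 230 240 244 246 246 246 246 246 246 246]
 [245 245 245 245 245 244 240 232 223 213 201 203 212 216 219 226 236 241 243 245 245 246 246 246 246 246 246 246]
 [245 245 245 245 245 245 244 243 241 238 234 235 238 240 240 242 244 245 245 246 246 246 246 246 246 246 246 246]
 [245 245 245 245 245 245 245 245 245 244 243 244 245 245 245 245 245 246 246 246 246 246 246 246 246 246 246 246]
 [245 245 245 245 245 245 245 245 245 245 245 245 245 246 245 246 245 245 246 245 246 245 245 246 245 245 245 245]]
12.7583[ WARN:0@9.018] global loadsave.cpp:1063 imwrite_ Unsupported depth image for selected encoder is fallbacked to CV_8U.
```

View pics/t5.png

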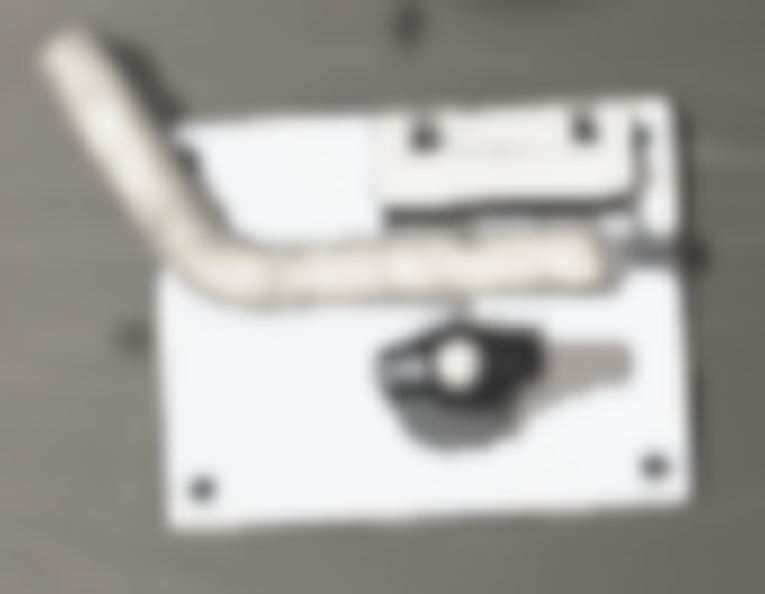

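Run:
```python
from h import *
np.set_printoptions(linewidth=220)
for n,box in(("top0",(245,235,290,270)),("top5",(245,235,290,270)),("side4",(235,190,265,225)),("side0",(235,190,265,225))):
    c=np.load(n+".npz"); q=cloud(c,*box); lo=62 if n[0]=="t" else 73
    k=q[(q[:,2]>lo)&(q[:,2]<90)&(np.hypot(q[:,0],q[:,1])<32)]
    w,v=np.linalg.eigh(np.cov(k[:,:2].T)); a=v[:,1]*np.sign(v[1,1]); r=cv2.minAreaRect(k[:,:2].astype(np.float32))
    print(n,len(k),"mean",k.mean(0).round(1),"cw angle",np.arctan2(a[0],a[1]).round(3),"extent",np.sqrt(w*12).round(1),"rect",np.round(r[0],1),np.round(r[1],1),r[2])
    if n=="top5":
        U=q[:,2].reshape(35,45); print(U[8:24,10:32].round(0).astype(int))
```

```text
top0 124 mean [ 0.7 -1.1 77.5] cw angle -0.061 extent [13.9 39.3] rect [ 0.7 -0.7] [13.8 40.1] 3.793994426727295
top5 125 mean [ 0.7 -1.2 77.2] cw angle -0.061 extent [13.8 39.7] rect [ 0.7 -0.5] [14.  40.3] 3.9784724712371826
[[  27   30   27   28   30   26   28   30   30   28   30   28   31   31   32   28   27   27   29   30   26   25]
 [  25   26   29   24   28   28   25   28   25   26   27   27   24   27   21   23   25   26   26   27   24   26]
 [  27   22   21   18   21   24   14   12   12   12   15   10   12   15   14   13   11   10    9 1183   10   13]
 [  13   15    7   10   13   11   12   14   12    5   12   11   12   14   10   15   11   11   17   16    9   10]
 [  15   13   14   10   11   11   10   10   26   50   50   53   51   51   48   14   15   15   15   13    9   15]
 [  10    8   10   11   19   12   29   28   55   54   53   54   71   76   79   75   77   80   75   76   11   11]
 [  10   13   14   11   75   74   75   76   78   77   79   77   81   79   79   79   76   77   78   78   12   15]
 [  12   16   73   76   76   76   76   76   77   78   81   78   78   80   77   75 
[... 461 characters left out ...]
   60   14   10   12]
 [  15   15   71   76   79   74   80   78   74   76   60   56   53   55   57   55   24   28   14   14   12   13]
 [  14   10   12   22   27   30   28   28   48   48   57   56   52   55   53   26   26   28   12   11   11   13]
 [  13   10   11   24   27   27   27   29   26   30   28   49   51   31   28   30   28   14   12   13   13   16]
 [  11   14   10   12   28   30   27   26   31   25   27   26   24   27   28   26   29   13   12   15   13   16]]
side4 38 mean [-0.9 -5.2 76.4] cw angle -0.108 extent [13.  38.6] rect [-0.5 -3.5] [12.8 36.8] 5.172481536865234
side0 37 mean [-0.3 -5.7 75.8] cw angle -0.045 extent [12.4 42.9] rect [-0.1 -3.5] [12.1 41.5] 2.202305316925049
```

```bash
cat >> h.py <<'E'
BAR=np.pi/2+YAW+.061
E
python3 - <<'E'
from h import *; from workcell import *
p=J(.2,-.6); R=tool(BAR)
print(p, px2w(np.load("top5.npz"),265.2,252.0,79))
movep([*p,130],R); movel([*p,59],max_speed=80,guard=8)
f=lambda n:(lambda s:print(n,round(s["time"],2),s["eef_pos"].round(2),"F",s["ft_force"].round(2),"T",s["torque"].round(3),"gap",round(s["finger_gap"],1)))(read_state())
f("down"); clamp(); f("clamped")
z=59
while z>54:
    z-=.4; movel([*p,z],max_speed=10); f(round(z,1))
    if read_state()["ft_force"][2]>19: break
c=camera("side"); np.savez("side6.npz",**c)
E
```

```text
[473.01909433  82.70670608] [472.45010942  82.80050276  79.        ]
down 15.04 [473.24  82.72  59.34] F [ 0.26 -0.64 -0.15] T [ 0.065 -0.011 -0.007] gap 85.5
clamped 15.7 [472.96  82.74  59.19] F [-1.33 -0.23  8.71] T [0.03  0.437 0.13 ] gap 13.0
58.6 15.95 [473.03  82.71  59.13] F [-4.56 -0.17 17.56] T [-0.051  0.986  0.147] gap 12.6
58.2 16.2 [473.1   82.72  59.04] F [-7.89 -0.51 28.69] T [-0.087  1.555  0.167] gap 12.8
```

Run:
```python
from h import *; from workcell import *
f=lambda n:(lambda s:print(n,round(s["time"],2),s["eef_pos"].round(2),"F",s["ft_force"].round(2),"T",s["torque"].round(3),"gap",round(s["finger_gap"],1)))(read_state())
p=J(.2,-.6)
movel([*p,58.45],max_speed=10); f("z58.45")
p[0]-=.3; movel([*p,58.45],max_speed=10); f("x-.3")
d=np.load("side4.npz"); c=np.load("side6.npz")
for z in(d,c):
    q=cloud(z,200,170,310,255); k=q[(q[:,2]>20)&(q[:,2]<34)&(abs(q[:,0]-26)<6)&(q[:,1]<-40)]; print("pin",k.mean(0).round(1))
a,b=[cv2.cvtColor(x["image"][215:245,225:290],cv2.COLOR_BGR2GRAY).astype(np.float32) for x in(d,c)]
print("px shift",cv2.phaseCorrelate(a,b))
```

```text
z58.45 16.5 [473.06  82.72  59.08] F [-4.84  0.12 22.01] T [-0.012  1.217  0.15 ] gap 12.5
x-.3 16.75 [473.02  82.71  59.11] F [-4.91  0.32 21.15] T [-0.033  0.824  0.163] gap 12.6
pin [ 26.  -49.3  26.8]
pin [ 26.1 -49.4  26.7]
px shift ((0.10009652668761504, 0.18242368148805177), 0.7312848099955807)
```

```bash
cat > turn.py <<'E'
from h import *; from workcell import *
import sys
def turn(a0,a1,step,xy,z,tstop):
    a=a0
    while a<a1-1e-6:
        a=min(a+step,a1); movel([*xy,z],frame=tool(BAR-a),max_speed=10); s=read_state(); F=s["ft_force"]; r=s["tool_rot"]
        print(f"{a:.3f} act {BAR-np.arctan2(r[1,0],r[0,0]):.3f} t{s['time']:.2f}",s["eef_pos"].round(2),"F",F.round(1),"Tz",s["torque"][2].round(3),"z",round(z,2))
        if s["torque"][2]>tstop or F[2]>33 or F[2]<8 or np.hypot(*F[:2])>12: print("stop");break
        z+=np.clip((F[2]-21)/26,-.3,.3)
    return a,z
if __name__=="__main__":
    a,b,st,x,y,z,T=map(float,sys.argv[1:]); print(turn(a,b,st,[x,y],z,T))
E
python3 - <<'E'
from turn import *
p=J(.2,-.6); p[0]-=.3; print(p)
print(turn(0,.5,.06,p,58.45,.34))
E
```

```text
[472.71909433  82.70670608]
0.060 act 0.061 t17.00 [473.01  82.68  59.09] F [-4.3 -0.5 20.5] Tz -0.191 z 58.45
0.120 act 0.121 t17.25 [472.98  82.72  59.09] F [-4.1  0.6 21.7] Tz -0.168 z 58.43
0.180 act 0.181 t17.50 [472.98  82.72  59.08] F [-4.2  0.2 21.1] Tz -0.238 z 58.46
0.240 act 0.241 t17.75 [472.98  82.72  59.09] F [-3.3  0.3 20.8] Tz -0.156 z 58.46
0.300 act 0.301 t18.00 [472.99  82.74  59.11] F [-5.4 -0.1 20.7] Tz -0.2 z 58.45
0.360 act 0.361 t18.25 [472.96  82.73  59.09] F [-5.1  0.8 23.2] Tz -0.193 z 58.44
0.420 act 0.421 t18.50 [472.97  82.72  59.11] F [-4.8 -0.3 19.9] Tz -0.168 z 58.53
0.480 act 0.481 t18.75 [472.97  82.74  59.11] F [-3.9  0.9 20.6] Tz -0.173 z 58.48
0.500 act 0.500 t19.00 [472.94  82.71  59.1 ] F [-4.7  0.1 20.9] Tz 0.007 z 58.47
(0.5, np.float64(58.4648246486119))
```

```bash
cat > chk.py <<'E'
from h import *; from workcell import *
def chk():
    c=camera("side"); d=np.load("side4.npz")
    for n,(u0,v0,u1,v1) in {"pin/front":(250,222,280,240),"frontleft":(232,224,250,240)}.items():
        w=[cv2.cvtColor(x["image"],cv2.COLOR_BGR2GRAY) for x in(d,c)]
        t=w[0][v0:v1,u0:u1]; s=w[1][v0-5:v1+5,u0-5:u1+5]
        m=cv2.matchTemplate(s,t,cv2.TM_CCOEFF_NORMED); _,mx,_,l=cv2.minMaxLoc(m)
        print(n,"shift",l[0]-5,l[1]-5,round(mx,3))
    q=cloud(c,200,170,310,255); k=q[(q[:,2]>20)&(q[:,2]<34)&(abs(q[:,0]-26)<8)&(q[:,1]<-40)]; print("pin",k.mean(0).round(1))
    return c
E
sed -i 's/s\["torque"\]\[2\]>tstop/-s["torque"][2]>tstop/' turn.py
python3 - <<'E'
from turn import *; from chk import chk
chk()
p=J(.2,-.6); p[0]-=.3
print(turn(.5,1.1,.05,p,58.46,.30))
chk()
E
```

```text
pin/front shift 0 0 0.836
frontleft shift 0 0 0.941
pin [ 26.1 -50.   27.2]
0.550 act 0.551 t19.30 [472.93  82.71  59.08] F [-4.8  0.6 21.4] Tz -0.183 z 58.46
0.600 act 0.601 t19.55 [472.93  82.75  59.1 ] F [-4.9  0.4 21.6] Tz -0.095 z 58.47
0.650 act 0.651 t19.80 [472.92  82.73  59.11] F [-4.1  0.7 21. ] Tz -0.102 z 58.5
0.700 act 0.701 t20.05 [472.9   82.75  59.09] F [-4.9  1.  21.6] Tz -0.107 z 58.5
0.750 act 0.751 t20.30 [472.88  82.76  59.11] F [-4.8  0.4 19.8] Tz -0.128 z 58.52
0.800 act 0.801 t20.55 [472.89  82.75  59.1 ] F [-5.5  1.3 22.3] Tz -0.147 z 58.48
0.850 act 0.851 t20.80 [472.86  82.73  59.1 ] F [-5.1  1.2 20.6] Tz -0.111 z 58.52
0.900 act 0.901 t21.05 [472.85  82.74  59.1 ] F [-5.6  0.1 20.3] Tz -0.128 z 58.51
0.950 act 0.951 t21.30 [472.82  82.74  59.08] F [-4.9  0.7 22.1] Tz -0.059 z 58.49
1.000 act 1.001 t21.55 [472.79  82.75  59.1 ] F [-5.   0.2 21.5] Tz -0.079 z 58.53
1.050 act 1.051 t21.80 [472.78  82.73  59.1 ] F [-5.1  0.3 20.8] Tz -0.035 z 58.55
1.100 act 1.100 t22.05 [472.74  82.71  59.1 ] F [-5.   0.8 21.6] Tz 0.074 z 58.54
(1.1, np.float64(58.56129740982546))
pin/front shift 0 0 0.74
frontleft shift 0 0 0.788
pin [ 26.  -49.7  26.9]
```

Run:
```python
from turn import *
p=J(.2,-.6); p[0]-=.3
print(turn(1.1,1.15,.01,p,58.56,-.0+.4) if 0 else "")
a,z=1.1,58.56
for i in range(5):
    a+=.01; movel([*p,z],frame=tool(BAR-a),max_speed=10); T=[]
    for k in range(3): s=read_state(); T.append(s["torque"][2]); wait(.02)
    print(round(a,3),np.round(T,3),s["ft_force"].round(1),round(s["time"],2))
    if np.mean(T)>.4: break
```

```text
1.11 [0.211 0.229 0.19 ] [-5.7  0.8 19.9] 22.38
1.12 [0.306 0.272 0.318] [-5.2  0.4 20.8] 22.68
1.13 [0.319 0.254 0.343] [-5.2  0.6 20.8] 22.98
1.14 [0.336 0.328 0.246] [-4.7  0.3 20.8] 23.28
1.15 [0.365 0.268 0.296] [-5.1  0.7 21.8] 23.58
```

```bash
cat > slow.py <<'E'
from turn import *
def slow(a,n,Tmax,z=58.56,st=.01):
    p=J(.2,-.6); p[0]-=.3
    for i in range(n):
        a+=st; movel([*p,z],frame=tool(BAR-a),max_speed=10); T=[]
        for k in range(6): s=read_state(); T.append(s["torque"][2]); wait(.02)
        print(round(a,3),np.mean(T).round(3),s["ft_force"].round(1),round(s["time"],2))
        if np.mean(T)>Tmax: break
E
python3 - <<'E'
from slow import *; from chk import chk
slow(1.15,8,.40)
chk()
E
```

```text
1.16 0.305 [-5.2  0.1 20.4] 23.93
1.17 0.318 [-5.6  1.5 21.1] 24.28
1.18 0.379 [-5.6  0.3 20.5] 24.63
1.19 0.375 [-5.4 -0.2 20.2] 24.98
1.2 0.354 [-6.1  0.3 20.8] 25.33
1.21 0.354 [-6.4  1.  21.2] 25.68
1.22 0.417 [-6.1  1.  20.9] 26.03
pin/front shift 0 0 0.734
frontleft shift 0 0 0.801
pin [ 26.2 -49.5  27.6]
```

Run:
```python
from slow import *; from chk import chk
slow(1.22,1,.43)
open_gripper(); s=read_state(); print(s["time"],s["ft_force"].round(1))
p=s["eef_pos"]; movel([p[0],p[1],150]); movep([400,-230,200],tool(np.pi/2+YAW))
chk()
cs=[camera("top") for _ in range(3)]; c=cs[0]; c["image"]=np.mean([k["image"].astype(float) for k in cs],0).astype(np.uint8); np.savez("top7.npz",**c)
cv2.imwrite("pics/t7.png",cv2.resize(c["image"][212:278,215:300],None,fx=9,fy=9,interpolation=cv2.INTER_CUBIC))
q=cloud(c,245,235,290,270); k=q[(q[:,2]>62)&(q[:,2]<90)&(np.hypot(q[:,0],q[:,1])<32)]
w,v=np.linalg.eigh(np.cov(k[:,:2].T)); a=v[:,1]*np.sign(v[1,1]); print("knob",k.mean(0).round(1),"cw",np.arctan2(a[0],a[1]).round(3),"turned",np.arctan2(a[0],a[1]).round(3)+.061)
d=np.load("top5.npz"); G=lambda x:cv2.cvtColor(x["image"],cv2.COLOR_BGR2GRAY)
for n,(u0,v0,u1,v1) in{"botright":(282,260,297,274),"botleft":(230,260,246,274),"topright":(278,218,296,232),"short":(215,212,232,232)}.items():
    f=lambda x,m:cv2.resize(G(x)[v0-m:v1+m,u0-m:u1+m],None,fx=8,fy=8,interpolation=cv2.INTER_CUBIC)
    m=cv2.matchTemplate(f(c,3),f(d,0),cv2.TM_CCOEFF_NORMED); _,mx,_,l=cv2.minMaxLoc(m); print(n,"shift mm",(np.array(l)-24)/8*2.2,round(mx,3))
print(read_state()["time"])
```

```text
1.23 0.378 [-6.4  0.9 21. ] 26.43
27.15 [-0.6 -0.5  0.2]
pin/front shift 0 0 0.752
frontleft shift 0 0 0.799
pin [ 26.2 -49.4  26.8]
knob [ 1.  -1.4 77.2] cw 1.146 turned 1.2069999999999999
botright shift mm [ 0.   -0.55] 0.999
botleft shift mm [ 0.   -0.55] 0.998
topright shift mm [ 0.    -0.275] 0.998
short shift mm [ 0.55 -5.5 ] 0.996
29.4667
```

View pics/t7.png

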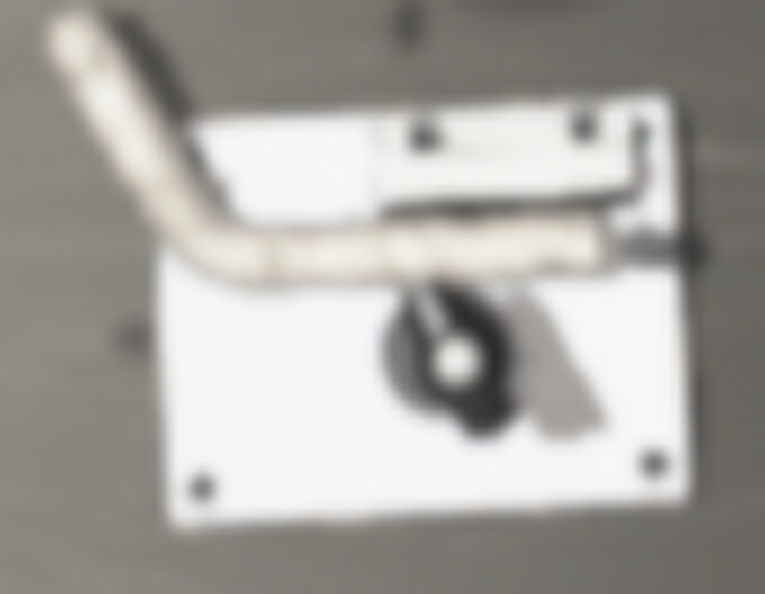

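Run:
```python
from h import *
np.set_printoptions(linewidth=200)
c=np.load("top7.npz"); g=cv2.cvtColor(c["image"],cv2.COLOR_BGR2GRAY)
print("u 276..296"); print(g[235:245,276:297])
for u in range(279,287): print(u,Ji(px2w(c,u,239,21)).round(1),Ji(px2w(c,u,239,30)).round(1))
q=c["range_z"]
U=cloud(c,276,235,297,245)[:,2].reshape(10,21).round(0).astype(int); print(U)
```

```text
u 276..296
[[137 135 135 136 130 123 145 180 199 207 221 235 237 212 139  88  95 103 105 105 104]
 [179 176 176 177 169 154 165 199 217 213 210 220 226 201 134  86  91 101 103 104 104]
 [215 212 208 207 198 172 164 181 192 179 167 174 188 169 116  78  84  97 104 106 106]
 [230 229 227 226 219 185 162 159 153 139 131 133 139 126  92  69  74  90 102 108 108]
 [229 230 233 234 226 193 163 150 135 125 120 118 115 103  80  64  66  82  99 106 107]
 [211 215 222 226 220 191 165 153 142 134 128 121 117 109  86  66  66  80  97 104 104]
 [183 187 197 203 199 181 168 168 173 172 164 159 158 145 108  75  74  88  99 103 103]
 [186 189 194 196 193 189 189 201 218 223 220 219 217 195 139  89  87  97 103 103 103]
 [223 224 225 224 224 224 226 232 239 242 242 242 240 224 162 100  94 101 104 104 103]
 [239 242 242 242 242 242 243 244 246 246 246 246 245 231 171 106  96 102 103 103 103]]
279 [ 27.6 -28.6] [ 27.2 -29. ]
280 [ 27.4 -30.9] [ 27.1 -31.2]
281 [ 27.3 -33.1] [ 27.  -33.4]
282 [ 27.2 -35.3] [ 26.8 -35.6]
283 [ 27.1 -37.5] [ 26.7 -37.8]
284 [ 26.9 -39.8] [ 26.6 -40. ]
285 [ 26.8 -42. ] [ 26.5 -
[... 418 characters left out ...]
   31   33    7   -4   -1   -3   -1    4   -3    1]
 [  31   31   30   27   26   28   13   13   35   36   30   33   29   12   -3   -1   -4   -2   -2   -3   -6]
 [  27   27   29   27   29   30    9   14   32   32   32   30   35    8    9    2   -3   -2   -2    0    1]
 [  28   26   30   29   26   27    9   11    7   12   34   23   15   17   10    1   -1    1    2   -2    0]
 [  21   24   24   26   26   25   14    9   16   12   16   12   11   10   10    0   -3    4   -3    0    0]
 [  13   12   10   16   13   12    9   12   15   15   14   12   11   10   13   -1   -2    0   -1   -1    1]
 [  12   12   13    8   10   12   12   13   12   10   15    9   14   14   11    0   -3   -2   -2    0   -3]]
```

Run:
```python
from h import *; from workcell import *
np.set_printoptions(linewidth=200)
for n in("top5","top7"):
    c=np.load(n+".npz"); g=cv2.cvtColor(c["image"],cv2.COLOR_BGR2GRAY); v=239 if n=="top7" else 241
    print(n); print(g[v-2:v+2,276:290]); print(cloud(c,276,v-2,290,v+2)[:,2].reshape(4,14).round(0).astype(int))
    # short-leg outer end & bend left edges for shift along y
a,b=[cv2.cvtColor(np.load(n+".npz")["image"],cv2.COLOR_BGR2GRAY) for n in("top5","top7")]
f=lambda g,v0,v1,u0,u1:cv2.resize(g[v0:v1,u0:u1],None,fx=8,fy=8,interpolation=cv2.INTER_CUBIC)
t=f(a,214,240,219,238); s=f(b,209,245,214,243); m=cv2.matchTemplate(s,t,cv2.TM_CCOEFF_NORMED); _,mx,_,l=cv2.minMaxLoc(m); print("short leg shift px (u,v)",(np.array(l)-40)/8,mx)
c=camera("side"); np.savez("side8.npz",**c)
q=cloud(c,225,190,300,245)
k=q[(abs(q[:,0]-26)<7)&(q[:,1]<-20)&(q[:,2]>20)]; k=k[np.argsort(k[:,1])]; print(k.round(1).tolist())
```

```text
top5
[[227 228 226 219 200 173 159 153 139 126 122 122 121 106]
 [236 237 234 226 212 182 161 150 139 129 123 119 116 106]
 [233 236 235 229 219 189 162 155 155 158 157 152 147 131]
 [218 222 225 223 212 184 160 161 181 206 215 213 203 172]]
[[31 29 29 34 29 30 15 12 29 31 34 33 33 12]
 [31 31 30 26 29 28 10 14 32 36 33 33 32  9]
 [30 32 32 27 29 30 10 13  8 29 32 32 16 14]
 [31 26 31 27 33 30 12 10 14 11 13 14  9  9]]
top7
[[215 212 208 207 198 172 164 181 192 179 167 174 188 169]
 [230 229 227 226 219 185 162 159 153 139 131 133 139 126]
 [229 230 233 234 226 193 163 150 135 125 120 118 115 103]
 [211 215 222 226 220 191 165 153 142 134 128 121 117 109]]
[[26 31 30 31 29 29 11 14 35 34 33 33 32 10]
 [27 31 31 32 28 27 12 14 32 28 32 31 33  7]
 [31 31 30 27 26 28 13 13 35 36 30 33 29 12]
 [27 27 29 27 29 30  9 14 32 32 32 30 35  8]]
short leg shift px (u,v) [ 0.875 -1.25 ] 0.9703233242034912
[[24.3, -53.9, 22.7], [27.0, -53.7, 22.3], [29.7, -53.5, 28.2], [27.1, -53.0, 25.0], [27.1, -52.6, 27.9], [29.9, -52.4, 30.6], [24.7, -51.0, 27.1], [24.8, -50.5, 29.9], [24.8, -49.8, 23.2], [27.6, -49.4, 28.9], [22.3, -48.6, 28.9], [30.3, -48.5, 21.9], [25.0, -48.5, 31.7], [22.3, -48.3, 25.6], [27.8, -48.0, 31.2], [22.4, -47.1, 21.7], [30.6, -46.5, 30.0], [22.7, -45.8, 30.3], [25.8, -41.8, 30.7], [28.6, -41.2, 30.0], [20.5, -40.8, 21.0], [31.5, -39.4, 28.7], [23.6, -37.8, 28.3], [21.0, -35.9, 21.1], [21.1, -35.8, 24.2], [32.0, -35.1, 29.1], [29.5, -33.8, 28.5], [26.8, -33.6, 28.7], [21.4, -33.2, 25.7], [24.4, -30.7, 27.0], [29.9, -30.6, 29.6], [27.3, -29.4, 29.2], [32.8, -28.7, 28.2], [22.0, -27.9, 25.5], [19.3, -27.5, 22.3], [22.5, -24.8, 29.9], [25.2, -24.4, 26.3], [25.2, -24.3, 29.4], [22.6, -22.8, 25.5], [28.1, -22.6, 28.1], [30.9, -22.5, 27.8], [19.9, -22.2, 22.2], [31.1, -20.4, 29.6]]
```

Run:
```python
from turn import *
f=lambda n:(lambda s:print(n,round(s["time"],2),s["eef_pos"].round(2),"F",s["ft_force"].round(1),"Tz",s["torque"][2].round(3),"gap",round(s["finger_gap"],1)))(read_state())
p=J(.2,-.6)
movep([*p,100],tool(BAR-1.22)); f("above")
movel([*p,59],max_speed=120,guard=8); f("dn"); clamp(); f("cl")
p[0]-=.3; movel([*p,58.45],max_speed=10); F=read_state()["ft_force"][2]; z=58.45+np.clip((F-21)/26,-.4,.4); f("lean")
a=1.22
while a>.76:
    a-=.0925; movel([*p,z],frame=tool(BAR-a),max_speed=10); f(round(a,3))
    F=read_state()["ft_force"]; z+=np.clip((F[2]-21)/26,-.3,.3)
    if F[2]>33 or F[2]<8 or np.hypot(*F[:2])>14: print("stop"); break
open_gripper(); movel([*p,100],max_speed=200); f("up")
```

```text
above 30.82 [473.2   81.98 100.28] F [0.5 0.8 0.4] Tz 0.041 gap 85.7
dn 31.32 [473.21  81.98  59.39] F [-0.4  0.2  0.1] Tz -0.021 gap 85.7
cl 31.98 [473.05  82.87  59.28] F [-1.8  1.9  8.9] Tz 0.161 gap 12.7
lean 32.23 [473.09  82.86  59.15] F [-3.1  2.2 20.1] Tz 0.111 gap 12.8
1.127 32.48 [473.14  82.94  59.16] F [-2.5  1.7 20.2] Tz 0.392 gap 13.0
1.035 32.73 [473.18  82.93  59.14] F [-3.2  2.  21.8] Tz 0.312 gap 12.9
0.942 32.98 [473.2   82.93  59.13] F [-2.3  3.1 19.7] Tz 0.23 gap 12.7
0.85 33.23 [473.21  82.96  59.13] F [-2.9  2.1 22.3] Tz 0.147 gap 12.6
0.757 33.48 [473.2   82.98  59.15] F [-2.7  2.2 21. ] Tz 0.19 gap 12.6
up 34.53 [473.02  83.07 100.48] F [-0.3  0.8  0.8] Tz -0.007 gap 85.5
```

Run:
```python
from turn import *
f=lambda n:(lambda s:print(n,round(s["time"],2),Ji(s["eef_pos"]).round(2),s["eef_pos"][2].round(2),"F",s["ft_force"].round(1),"gap",round(s["finger_gap"],1)))(read_state())
R=tool(np.pi/2+YAW); y=40.0
movep([*J(26.3,y),105],R); movel([*J(26.3,y),15.3],max_speed=150,guard=8); f("dn")
clamp(); f("cl")
movel([*J(26.0,y),17.3],max_speed=15); f("lift")
e=Ji(read_state()["eef_pos"])[1]
movel([*J(25.5,y-2.4),17.3],max_speed=15,guard=5); f("shift")
print(movel([*J(25.5,y-2.4),15.0],max_speed=15,guard=4)); f("low")
c=camera("side"); np.savez("side9.npz",**c)
open_gripper(); movel([*J(25.5,y-2.4),100],max_speed=200); f("up")
```

```text
dn 35.8 [26.47 39.63] 15.76 F [ 1.2 -0.1  1. ] gap 85.2
cl 36.44 [26.51 40.04] 15.7 F [-0.7  0.  10. ] gap 15.3
lift 36.73 [26.   40.05] 17.31 F [ 1.1  0.6 -2.8] gap 15.8
shift 37.04 [25.55 37.37] 17.27 F [ 1.9 -1.1 -2.5] gap 15.6
True
low 37.25 [25.64 37.56] 15.67 F [-2.  -0.5 12. ] gap 15.6
up 38.55 [25.44 37.92] 100.14 F [ 1.   0.7 -0.4] gap 85.8
```

Run:
```python
from turn import *
f=lambda n:(lambda s:print(n,round(s["time"],2),s["eef_pos"].round(2),"F",s["ft_force"].round(1),"Tz",s["torque"][2].round(3),"gap",round(s["finger_gap"],1)))(read_state())
p=J(.2,-.6)
movep([*p,100],tool(BAR-.757)); movel([*p,59],max_speed=120,guard=8); f("dn"); clamp(); f("cl")
p[0]-=.3; movel([*p,58.45],max_speed=10); F=read_state()["ft_force"][2]; z=58.45+np.clip((F-21)/26,-.4,.4); f("lean")
a,z=turn(.757,1.097,.068,p,z,.9)
while a<1.245:
    a+=.0115; movel([*p,z],frame=tool(BAR-a),max_speed=10); T=[]
    for k in range(4): s=read_state(); T.append(s["torque"][2]); wait(.02)
    print(round(a,3),np.mean(T).round(3),s["ft_force"].round(1),round(s["time"],2))
    if np.mean(T)>.46: break
open_gripper(); movel([*p,110],max_speed=200); f("up")
```

```text
dn 39.57 [473.21  82.63  59.14] F [ 0.1 -0.5 -0.1] Tz 0.002 gap 85.0
cl 40.23 [473.    82.86  59.27] F [-2.8  0.   8.3] Tz 0.108 gap 12.4
lean 40.48 [473.02  82.86  59.14] F [-4.3  2.1 21.7] Tz 0.116 gap 12.1
0.825 act 0.826 t40.73 [473.06  82.86  59.16] F [-3.6  1.9 21.4] Tz -0.204 z 58.48
0.893 act 0.894 t40.98 [473.06  82.81  59.16] F [-4.3  1.3 20.6] Tz -0.164 z 58.49
0.961 act 0.962 t41.23 [473.04  82.83  59.15] F [-4.   0.7 22.3] Tz -0.225 z 58.48
1.029 act 1.030 t41.48 [473.02  82.75  59.17] F [-4.2  1.4 20.6] Tz -0.169 z 58.53
1.097 act 1.098 t41.73 [472.98  82.75  59.16] F [-4.2  0.7 20.5] Tz -0.098 z 58.51
1.109 0.179 [-5.3  1.3 19.6] 42.02
1.12 0.268 [-5.3  0.8 21.5] 42.34
1.132 0.329 [-4.3  0.9 21.6] 42.66
1.143 0.338 [-5.1  1.3 21.2] 42.98
1.155 0.328 [-5.   0.6 21. ] 43.29
1.166 0.331 [-5.3  1.3 21.8] 43.61
1.178 0.358 [-4.5  1.7 21.5] 43.92
1.189 0.35 [-5.5  0.9 21.9] 44.24
1.201 0.317 [-5.3  0.2 21. ] 44.56
1.212 0.356 [-4.6  0.1 20.2] 44.88
1.224 0.408 [-4.2  0.8 22. ] 45.19
1.235 0.372 [-5.6  1.1 21.5] 45.51
1.247 0.358 [-5.3  0.2 22.3] 45.83
up 46.95 [472.91  83.07 110.43] F [-0.1  0.1 -0.4] Tz -0.025 gap 85.9
```

Run:
```python
from h import *; from workcell import *
movep([400,-230,200],tool(np.pi/2+YAW))
c=camera("top"); np.savez("top9.npz",**c); d=np.load("top5.npz")
np.set_printoptions(linewidth=200)
print(cv2.cvtColor(c["image"],cv2.COLOR_BGR2GRAY)[236:243,276:290]); print(cloud(c,276,236,290,243)[:,2].reshape(7,14).round(0).astype(int))
q=cloud(c,245,235,290,270); k=q[(q[:,2]>62)&(q[:,2]<90)&(np.hypot(q[:,0],q[:,1])<32)]
w,v=np.linalg.eigh(np.cov(k[:,:2].T)); a=v[:,1]*np.sign(v[1,1]); print("turned",np.arctan2(a[0],a[1]).round(3)+.061)
G=lambda x:cv2.cvtColor(x["image"],cv2.COLOR_BGR2GRAY)
for n,(u0,v0,u1,v1) in{"botright":(282,260,297,274),"botleft":(230,260,246,274),"topright":(278,218,296,232)}.items():
    f=lambda x,m:cv2.resize(G(x)[v0-m:v1+m,u0-m:u1+m],None,fx=8,fy=8,interpolation=cv2.INTER_CUBIC)
    m=cv2.matchTemplate(f(c,3),f(d,0),cv2.TM_CCOEFF_NORMED); _,mx,_,l=cv2.minMaxLoc(m); print(n,"shift mm",(np.array(l)-24)/8*2.2,round(mx,3))
print(read_state()["time"])
```

```text
[[186 187 185 177 169 162 156 165 188 202 208 222 230 210]
 [217 219 219 215 207 199 180 162 162 165 165 179 195 179]
 [230 230 230 228 225 219 195 158 137 132 131 138 149 136]
 [230 230 230 229 226 222 199 157 130 123 121 120 119 110]
 [218 218 222 222 221 216 193 157 137 135 128 121 118 112]
 [193 191 198 202 203 198 180 160 159 168 168 159 156 147]
 [189 189 193 194 194 192 185 184 198 217 221 219 216 197]]
[[29 27 28 29 28 29 29 13  9 10 33 33 13 13]
 [31 26 29 32 32 30 27  9 34 34 30 34 30 15]
 [29 29 26 30 30 31 29 12 32 33 32 33 32 13]
 [31 28 31 31 28 30 25 11 34 36 31 37 33 13]
 [27 29 26 31 30 29 31 10 35 37 31 28 34  8]
 [26 32 29 28 25 30 25 12 14 12 28 29 12 12]
 [26 29 28 22 32 26 25 11 12 10 12 12 11 14]]
turned 1.2149999999999999
botright shift mm [ 0.275 -0.275] 0.999
botleft shift mm [ 0.275 -0.275] 0.998
topright shift mm [ 0.275 -0.275] 0.996
48.325
```

```bash
python3 -c "
from workcell import *
print(finish_job(), read_state()['time'])"
```

```text
the job is handed in; nothing more can be done
the job is handed in; nothing more can be done
```

The job is handed in at about 48 s: the rod is clamped against the fence with an estimated 20–25 N (from the knob torque), its end about 2 mm from the stop pin. The jig moved about 0.4 mm at most by the camera, with about 21 N of lean on the knob. The first clamping left a gap of about 4 mm, so I opened the cam, moved the rod up and clamped it again.

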